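# Pull the fuse carrier by its two side catches

### The arm

A 7-joint arm with a two-finger parallel gripper is mounted at the origin on a cart in front of the work surface, level with it; the furniture and walls round the work are solid. World frame = base frame: x ahead of the robot, y to its left, z up, the work surface at z = 0. Lengths are in mm, angles in rad, forces in N, time in s.
With the tool pointing down it reaches from about 350 to 900 mm from the base axis. Payload 19.9 kg.
Tool frame: the origin (TCP) lies midway between the tips of the shut fingers; the grasp point (between the pads) lies 19 mm behind it (robot.grip_point_offset is the distance from the TCP to the grasp point, in mm); z points along the fingers, y is the line along which they close (so a half turn about z gives the same grasp; the last joint's range is limited). The gripper opens to 94 mm and grips with 3 to 60 N. Pads are 16 mm wide; open, the fingers measure 119 mm over their backs; the gripper's body (75 mm by 177 mm) begins 78 mm behind the grasp point.
Start: joints at [-1.151, 0.417, -0.01, 1.614, 0.005, 1.111, -0.053], TCP at [278.462, 559.515, 205.425] pointing down, gripper open.
Joint ranges: [-2.81, 2.81], [-0.39, 2.02], [-1.27, 1.25], [0.06, 2.57], [-1.19, 4.33], [0.19, 2], [-2.82, 2.82]. Speed limits (rad/s): [1.89, 1.89, 2.39, 2.39, 3.01, 3.01, 3.01].

### API

Orientations are given as a rotation vector (axis times angle).
In Python, from rig import robot gives the robot as it stands.
- The arm moves only by the shell command python3 inch.py 'ROWS' [OPENING] [FORCE]. ROWS is rows parted by semicolons, their numbers by spaces, 1 to 10 of them, each of 6 numbers: dx, dy, dz in mm, then a rotation vector rx, ry, rz in rad; each row is the pose to reach, as a shift and turn from the pose commanded when the command began, along the tool's axes at that moment; what a row does not reach only later rows make up. A row lasts 1/12 s, in which the tool goes at most 41.7 mm and 0.125 rad, less where a joint would pass 70% of its speed; a pose out of reach is approached as far as the arm can. OPENING is the finger opening in mm, set as the command begins (- or left out keeps the last). The fingers move at their own pace and stop on an object; FORCE is the grip in N (left out, the last holds). Time passes only in rows, so rows that do not move let the fingers close. It prints the time, the measured TCP pose, the force, the opening and the grip force at its end.
- robot.state(): the state, without advancing time (a new reading comes with each control period).
- robot.camera(name): name is "scene" or "top" or "wrist"; returns a dict with "pixels" (480x640x3 uint8, red, green, blue), "fx", "fy", "cx", "cy" (pixels), "pose" (4x4, takes a point from camera to world coordinates); the wrist camera has in their place "hand_eye" (4x4, takes a point from camera to tool coordinates, whose origin is the TCP and whose axes are the flange's). Camera axes: x right, y down, z forward; pixel columns grow to the right and rows downward; lengths in mm; the calibration is good to about 2 mm. A picture is of the moment at which its call begins: read the wrist's pose just before it. There is no depth.
- robot.job_done(): hands the job in; it is judged then, once.
The state is a dict: "t": time; "joint_positions": joint angles; "qvel": joint speeds; "joint_efforts": joint torques, N m; "ee_pos": TCP position; "tool_rot": TCP orientation; "contact_force": force on the tool from outside, world axes, zero at the start; "moment": the same for the moment, N m; "finger_gap": finger opening in mm; "gripper_force": force on a finger pad.
Only numpy, scipy, OpenCV 4.12 (cv2) and the standard library are available. Lean on these libraries where they do the work, as an engineer would, in place of code of your own. Each camera call takes 0.05 s, during which the arm holds its last target. There are 200 camera calls.

### The job

A dropper bottle has been left standing on the fuse carrier of the small grey fuse unit. Stand the bottle upright in the aluminium parts tray and let go of it; then squeeze the carrier's two orange side catches together with the fingers and lift the carrier out of the unit. Finish while still holding the carrier by its squeezed catches, upright and still, 10 cm or more above its seat; do not knock the bottle over or disturb the stopper, brass plug, screwdriver and battery cell lying about.

Things in the scene. Friction and masses are not known exactly. Their poses are not given: they have to be found in the camera images.
- fuse_unit: Low grey housing fixed to the bench, 120 (x) x 110 (y) x 40 mm high, with a well in which the carrier sits (mouth 63 mm along x, 56 mm along y between two black lips, wider below them; floor 6 mm above the bench). Lamps on its -x face. Origin: centre of the underside, on the bench. It stands left or right ahead of the robot, the tray in the other place, turned up to 0.4 rad.
- carrier: Loose white fuse carrier, about 0.2 kg, 84 mm high, black cap 60 (x) x 36 (y) mm on top. Origin: centre of its underside, z up, axes as the unit's; seated it is 6 mm above the bench. Orange catches on its +y and -y sides, plates 28 mm wide (x), z = 34 (unit's top) to 74 mm: 53 mm over both when free, 39 mm squeezed; their noses hook under the lips until both are in 4.5 mm.
- catch_left (a joint): Orange catch on the carrier's +y side: slides straight inwards, 0 = free (sprung out, hooked) to 0.007 m = fully squeezed; spring 2.4 N at 0, 6.6 N fully in.
- catch_right (a joint): Orange catch on the carrier's -y side: likewise, 0 = free to 0.007 m = fully squeezed inwards.
- catch_left_pad (a point): Centre of the ribbed thumb pad on the outer face of the +y catch, 62 mm above the carrier's underside (68 mm above the bench when seated), where a finger should press.
- catch_right_pad (a point): The same point on the -y catch.
- bottle: Amber dropper bottle with a black rubber bulb, 102 mm high, standing on the carrier's cap; body 33 mm across up to z = 56 mm, then a shoulder, collar 24 mm across from z = 66 to 77 mm, bulb 13 mm above. 0.07 kg. Grip it level with the body, about z = 50 mm. Origin: centre of the underside; z up.
- tray: Loose shallow aluminium parts tray, 132 (x) x 107 (y) x 17 mm, 0.3 kg; inner floor 2 mm above its underside, flat over at least 100 x 66 mm about the centre. Origin: centre of the underside; z up. Between the tray and the fuse unit a tall water bath stands on the bench, its front (with a drain knob) about 0.52 m ahead of the robot: pass in front of it.
- stopper: White rubber stopper, 29 mm across, 25 mm high: leave it alone. Origin: centre of the underside.
- plug: Hexagonal brass plug, 22 mm across, 16 mm high: leave it alone. Origin: centre of the underside.
- screwdriver: Screwdriver with a yellow handle, 167 mm long (its y), lying on the bench: leave it alone. Origin: centre of the underside.
- cell: Battery cell, red and black, 14 mm across, 50 mm high, standing on end: leave it alone. Origin: centre of the underside.

How it is judged (in metres and radians):
On the way, in this order (a step that is already met when the one before it is completed fails the run):
1. the bottle stands upright in the tray and is released, the carrier still seated (x of bottle in the frame of tray between -0.045 and 0.045 m and y of bottle in the frame of tray between -0.03 and 0.03 m and z of bottle in the frame of tray between -0.004 and 0.008 m and angle between bottle's own z axis and vertical below 0.15 rad and linear speed of bottle below 0.03 m/s and contact force between the fingers and bottle below 0.05 N and z of carrier in the frame of fuse_unit below 0.012 m), for 0.2 s.
2. both catches are squeezed in by the fingers while the carrier is seated (value of joint each of catch_left, catch_right above 0.0045 m and contact force between the fingers and carrier above 2 N and z of carrier in the frame of fuse_unit below 0.012 m), for 0.1 s.
At the end, for the whole second after the job is handed in: Fingers hold the carrier, both catches in over 4.5 mm, its underside over 90 mm above the bench, within 0.25 rad of upright, still, off unit, tray and bottle; the bottle stands released, at rest and within 0.15 rad of upright on the tray floor, within 45 mm (x) and 30 mm (y) of its centre (x of bottle in the frame of tray between -0.045 and 0.045 m and y of bottle in the frame of tray between -0.03 and 0.03 m and z of bottle in the frame of tray between -0.004 and 0.008 m and angle between bottle's own z axis and vertical below 0.15 rad and linear speed of each of bottle, carrier below 0.03 m/s and contact force between each of the fingers, carrier and bottle below 0.05 N and value of joint each of catch_left, catch_right above 0.0045 m and z of carrier in the frame of fuse_unit above 0.09 m and angle between carrier's own z axis and vertical below 0.25 rad and contact force between the fingers and carrier above 2 N and contact force between carrier and fuse_unit below 0.05 N and contact force between carrier and tray below 0.05 N); the arm keeps its last pose, push and grip.
It fails at once if the bottle is knocked over (angle between bottle's own z axis and vertical above 0.7 rad).
It fails at once if a bystander (stopper, brass plug, screwdriver, cell) is disturbed: moved by more than 25 mm (distance of any of stopper, plug, screwdriver, cell from where it was at the start of the episode above 0.025 m).
It also fails if it takes over 64 s, if anything falls off the work surface, if the arm or the gripper's body presses on something with over 40 N, if the wrist force passes 120 N, or if a joint passes its speed limit or range.

## Working session

There is one attempt and no reset: what is moved stays moved. The work goes in short steps, Python scripts to look and compute and a shell command to move; the robot and the scene stay as the last step left them, time stands still between calls to the robot, and variables do not carry over. Pictures are saved under pics/ and viewed, at most 10 in all, crops included, and the job is handed in when it is done.

```bash
ls; mkdir -p pics
cat > h.py <<'E'
import numpy as np,cv2
from rig import robot
from scipy.spatial.transform import Rotation as R
def T():
    s=robot.state();M=np.eye(4);M[:3,:3]=R.from_rotvec(s["tool_rot"]).as_matrix();M[:3,3]=s["ee_pos"];return M
def cam(n,save=None):
    t=T();c=robot.camera(n)
    c["P"]=t@np.array(c["hand_eye"]) if n=="wrist" else np.array(c["pose"])
    if save: cv2.imwrite(save,c["pixels"][:,:,::-1])
    return c
def ray(c,u,v):
    d=c["P"][:3,:3]@np.array([(u-c["cx"])/c["fx"],(v-c["cy"])/c["fy"],1]);return c["P"][:3,3],d/np.linalg.norm(d)
def onz(c,u,v,z):
    o,d=ray(c,u,v);return o+d*(z-o[2])/d[2]
def tri(*rs):
    A=sum(np.eye(3)-np.outer(d,d) for o,d in rs);b=sum((np.eye(3)-np.outer(d,d))@o for o,d in rs);p=np.linalg.solve(A,b)
    return p,[np.linalg.norm(np.cross(p-o,d)) for o,d in rs]
def proj(c,p):
    q=np.linalg.inv(c["P"])@np.append(p,1);return c["fx"]*q[0]/q[2]+c["cx"],c["fy"]*q[1]/q[2]+c["cy"]
def to_tool(p): return T()[:3,:3].T@(np.array(p)-T()[:3,3])
E
python3 - <<'E'
from h import *
np.set_printoptions(precision=3,suppress=True)
for n in("top","scene","wrist"):
    c=cam(n,f"pics/{n}0.png");print(n,c["P"],c["fx"],c["cx"],c["cy"])
print(robot.state())
E
```

```text
inch.py
pics
rig.py
top [[  -0.02    -0.993    0.119  320.105]
 [  -1.       0.022    0.012 -106.072]
 [  -0.015   -0.118   -0.993 1696.238]
 [   0.       0.       0.       1.   ]] 607.8565419171675 306.06306895279704 239.1960696045661
scene [[   0.651   -0.555    0.518 -119.865]
 [  -0.759   -0.481    0.438 -614.636]
 [   0.006   -0.678   -0.735  953.806]
 [   0.       0.       0.       1.   ]] 478.84415835073554 317.1164850611039 251.33660163895033
wrist [[  0.445   0.866   0.229 212.415]
 [  0.895  -0.43   -0.115 592.79 ]
 [ -0.001   0.256  -0.967 385.116]
 [  0.      0.      0.      1.   ]] 332.8030676310698 312.5891404447527 239.3511733168266
{'t': 0.15, 'joint_positions': array([-1.151,  0.418, -0.01 ,  1.614,  0.005,  1.111, -0.053]), 'qvel': array([-0.001, -0.001,  0.001, -0.001,  0.002, -0.001,  0.001]), 'joint_efforts': array([ -0.001, -85.154,   0.638, -42.614,  -0.049,   0.017,   0.   ]), 'ee_pos': array([278.356, 559.297, 204.978]), 'tool_rot': array([-0.719, -3.058,  0.001]), 'contact_force': array([-0.781, -0.107, -0.612]), 'moment': array([-0.067, -0.003,  0.036]), 'gripper_force': 0.0, 'finger_gap': 93.81869848759487}
```

View pics/top0.png

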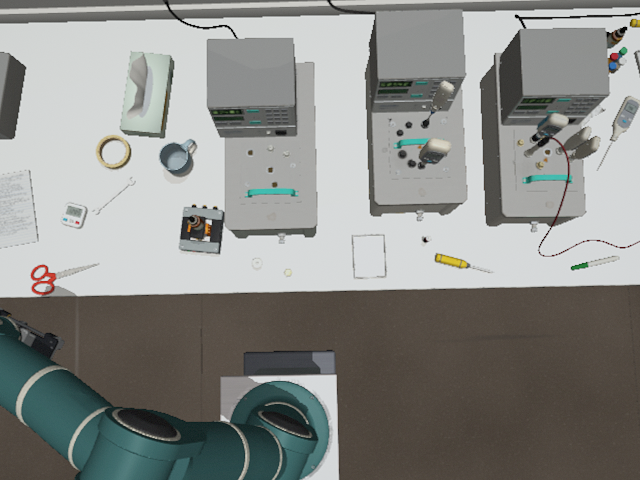

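View pics/scene0.png

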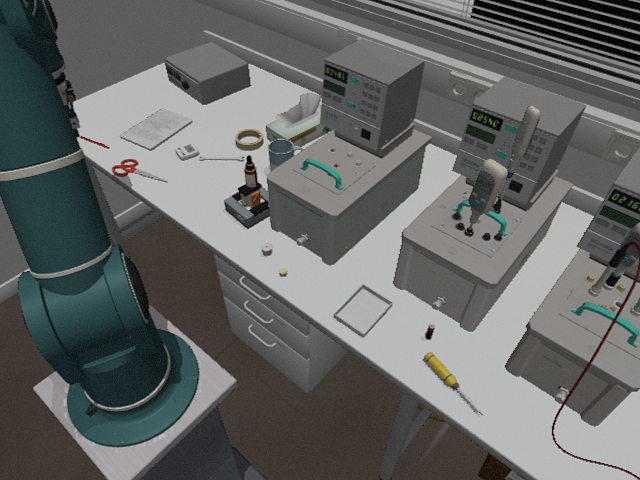

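The top view shows the fuse unit with the bottle at about (201,230), the tray at (369,256), the stopper at (257,264), the plug at (288,272), the cell at (425,240) and the screwdriver at (465,263). I'll take coarse positions from that, plus enlarged crops of the unit.

Run:
```python
from h import *
np.set_printoptions(precision=1,suppress=True)
t=cam("top");s=cam("scene")
for n,u,v,z in [("unit",201,230,40),("bottle",198,226,150),("tray",369,256,5),("stopper",257,264,12),("plug",288,272,8),("cell",425,240,30),("knob",281,239,80),("bathcornerL",226,234,100),("bathcornerR",316,234,100),("cup",178,157,60)]: print(n,onz(t,u,v,z))
a=cv2.resize(t["pixels"][195:265,165:245],None,fx=5,fy=5,interpolation=3)
b=cv2.resize(s["pixels"][145:232,210:290],None,fx=5,fy=5,interpolation=3)
h=max(a.shape[0],b.shape[0]);o=np.zeros((h,800,3),np.uint8);o[:a.shape[0],:400]=a;o[:b.shape[0],400:]=b
cv2.imwrite("pics/c1.png",o[:,:,::-1])
print(T())
```

```text
unit [550.1 203.8  40. ]
bottle [545.4 191.  150. ]
tray [ 471.2 -259.3    5. ]
stopper [455.1  52.9  12. ]
plug [431.2 -32.7   8. ]
cell [ 509.8 -412.4   30. ]
knob [515.4 -18.6  80. ]
bathcornerL [529.6 126.1 100. ]
bathcornerR [ 524.2 -112.6  100. ]
cup [752.4 263.8  60. ]
[[ -0.9   0.4  -0.  278.4]
 [  0.4   0.9  -0.  559.4]
 [ -0.   -0.   -1.  205.1]
 [  0.    0.    0.    1. ]]
```

View pics/c1.png

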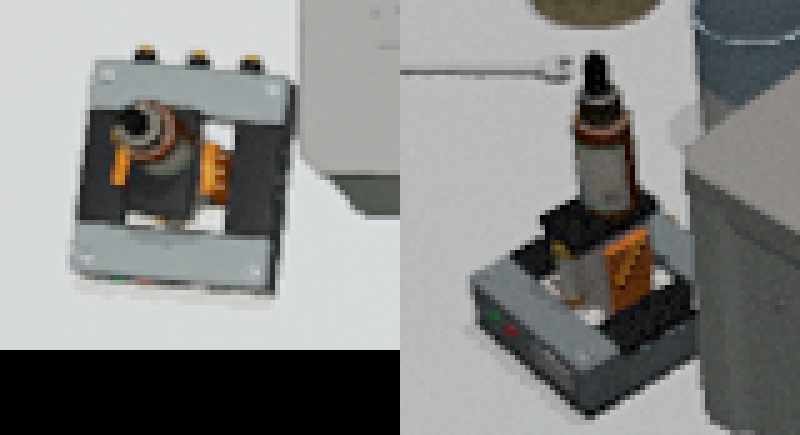

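```bash
python3 - <<'E'
from h import *
np.set_printoptions(precision=1,suppress=True)
t=cam("top");s=cam("scene")
print(tri(ray(t,226,235),ray(s,272,176)),tri(ray(t,316,236),ray(s,333,231)))
for c in(t,s):print([proj(c,p) for p in [(527,126,100),(527,126,150),(527,-112,150)]])
E
python3 inch.py '-20 -10 -10 0 0 -0.03;-60 -40 -30 0 0 -0.08;-100 -68 -50 0 0 -0.12;-136 -92 -70 0 0 -0.16;-170 -114 -90 0 0 -0.2;-204 -136 -95 0 0 -0.24;-238 -160 -95 0 0 -0.28;-272 -182 -95 0 0 -0.32;-306 -206 -95 0 0 -0.33;-338 -227 -95 0 0 -0.33' 94 3
python3 inch.py '0 0 0 0 0 0;0 0 0 0 0 0;0 0 0 0 0 0'
python3 -c "
from h import *
c=cam('wrist','pics/w1.png');print(T().round(3),proj(c,(545,195,150)))"
```

```text
(array([525.6, 101.9, 195.3]), [np.float64(15.16300447349035), np.float64(15.163004473490403)]) (array([ 517. , -116.9,  149.8]), [np.float64(6.305020434677338), np.float64(6.305020434677228)])
[(np.float64(226.03821834947757), np.float64(234.9538495336029)), (np.float64(223.2039490106386), np.float64(232.51598664618703)), (np.float64(315.77298436271855), np.float64(230.45663788680213))]
[(np.float64(262.5025454998617), np.float64(200.5299357819827)), (np.float64(261.01454261157465), np.float64(186.04571420315176)), (np.float64(331.43971042741555), np.float64(227.9733758109878))]
t: 1.18
ee_pos: [467.9, 225.9, 300.8]
tool_rot: [0.205, 3.134, 0.001]
contact_force: [0.6, 0.2, -0.6]
finger_gap: 94.0
gripper_force: 0.0
t: 1.43
ee_pos: [467.0, 228.3, 300.2]
tool_rot: [-0.207, -3.135, -0.0]
contact_force: [-0.6, 0.3, 0.1]
finger_gap: 93.9
gripper_force: 0.0
[[-9.92000e-01  1.30000e-01 -0.00000e+00  4.66740e+02]
 [ 1.30000e-01  9.92000e-01  0.00000e+00  2.28852e+02]
 [ 0.00000e+00  0.00000e+00 -1.00000e+00  3.00167e+02]
 [ 0.00000e+00  0.00000e+00  0.00000e+00  1.00000e+00]] (np.float64(291.005565128932), np.float64(300.33852646993364))
```
View pics/w1.png

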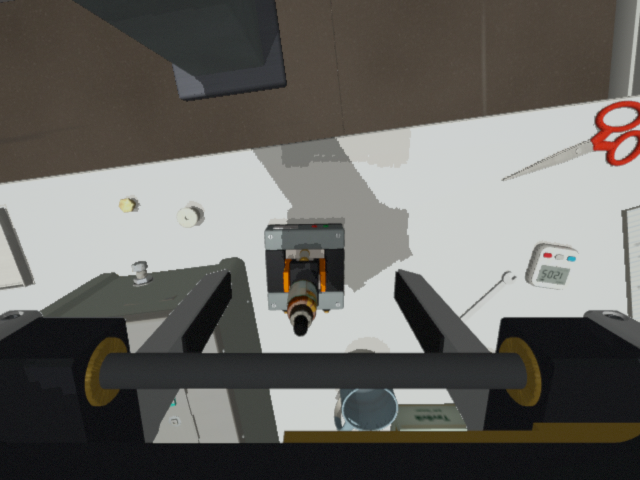

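The wrist view shows the unit squarely at (265–344, 225–310), the orange catches at (288,275) and (322,275), the bottle bulb at (300,323), the bath's front-left corner at about (240,262) and the plug and stopper at (127,205) and (189,216). The yaw of -0.13 fits. I'll take a second wrist view from a shifted place.

```bash
python3 inch.py '5 -25 0 0 0 0;10 -50 0 0 0 0;20 -80 0 0 0 0;20 -80 0 0 0 0;20 -80 0 0 0 0;20 -80 0 0 0 0;20 -80 0 0 0 0'
```

Run:
```python
from h import *
import pickle
c=cam('wrist','pics/w2.png');pickle.dump((c["P"],T()),open('w2.pkl','wb'));print(T().round(3),c["P"].round(3),proj(c,(545,200,100)))
a=cv2.imread('pics/w1.png');u,v=map(int,proj(c,(545,200,60)))
o=np.zeros((600,800,3),np.uint8)
b=c["pixels"][:,:,::-1]
x0=u-60;y0=max(v-75,0)
print("w2 crop origin",x0,y0)
o[:,:400]=cv2.resize(a[205:355,240:340][:, :100],(400,600),interpolation=3)
o[:,400:]=cv2.resize(b[y0:y0+150,x0:x0+100],(400,600),interpolation=3)
cv2.imwrite('pics/c2.png',o)
```

```text
t: 2.07
ee_pos: [436.9, 152.5, 300.2]
tool_rot: [-0.204, -3.135, 0.0]
contact_force: [-0.2, -0.2, -0.1]
finger_gap: 94.1
gripper_force: 0.0
[[-9.92000e-01  1.30000e-01 -0.00000e+00  4.36912e+02]
 [ 1.30000e-01  9.92000e-01 -0.00000e+00  1.52339e+02]
 [ 0.00000e+00 -0.00000e+00 -1.00000e+00  3.00075e+02]
 [ 0.00000e+00  0.00000e+00  0.00000e+00  1.00000e+00]] [[ 1.29000e-01  9.59000e-01  2.54000e-01  3.63770e+02]
 [ 9.92000e-01 -1.25000e-01 -3.30000e-02  1.62497e+02]
 [-0.00000e+00  2.56000e-01 -9.67000e-01  4.80380e+02]
 [ 0.00000e+00  0.00000e+00  0.00000e+00  1.00000e+00]] (np.float64(361.46297075359973), np.float64(297.2884845200806))
w2 crop origin 297 209
```

View pics/c2.png

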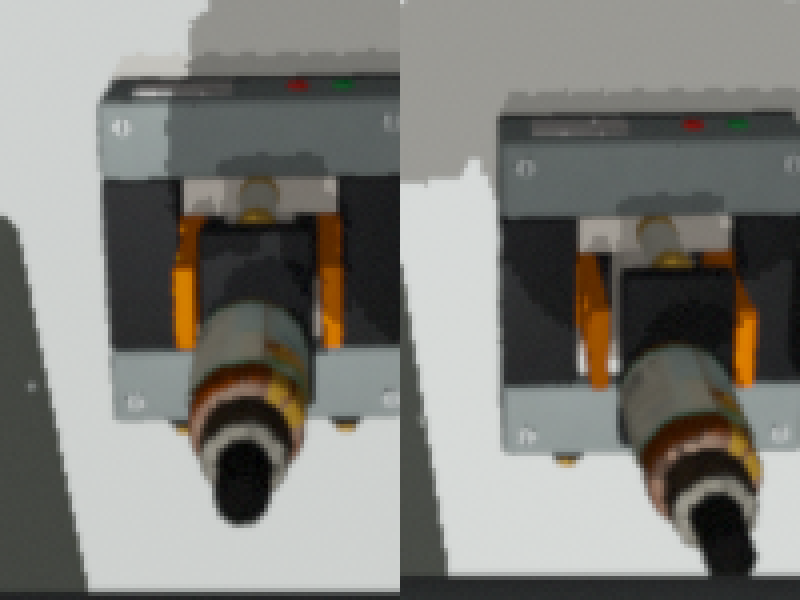

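Run:
```python
from h import *
import pickle
np.set_printoptions(precision=1,suppress=True)
P2,T2=pickle.load(open('w2.pkl','rb'))
c2=cam('wrist');c1=dict(c2);
Tw1=np.array([[-.9915,.130,0,466.74],[.130,.9915,0,228.852],[0,0,-1,300.167],[0,0,0,1]])
c1["P"]=Tw1@np.array(c2["hand_eye"]);c2["P"]=P2
def m(n,a,b):
    p,e=tri(ray(c1,240+a[0]/4,205+a[1]/4),ray(c2,297+(b[0]-400)/4,209+b[1]/4));print(n,p,np.array(e))
m("bulbtip",(241,512),(735,562))
m("bulb",(242,500),(728,550))
m("collar",(243,455),(712,500))
m("shoulderL/R mid",(247,410),(702,455))
m("hFL",(101,100),(500,140));m("hBL",(115,420),(502,452))
m("sFL",(121,128),(525,168));m("sBL",(135,403),(527,436));m("sFR",(390,122),(793,163));m("sBR",(390,400),(782,435))
m("capFL",(199,230),(622,268));m("capFR",(316,228),(735,268))
m("catchL in img top back",(183,348),(600,388));m("catchR",(332,348),(745,385))
m("catchL front",(183,265),(600,310));m("catchR front",(332,265),(745,305))
a=cv2.imread('pics/w1.png')[240:440,60:280];b=cv2.imread('pics/w2.png')[220:420,100:320]
o=np.hstack([cv2.resize(x,(400,364),interpolation=3) for x in(a,b)]);cv2.imwrite('pics/c3.png',o)
```

```text
bulbtip [561.7 204.9 189.2] [0.6 0.6]
bulb [563.2 204.6 181.1] [0.5 0.5]
collar [561.7 204.4 160.3] [0.7 0.7]
shoulderL/R mid [558.3 205.3 141.5] [0.4 0.4]
hFL [490.7 159.4  27.7] [0.3 0.3]
hBL [609.8 145.4  32.1] [0.1 0.1]
sFL [498.5 166.8  39.9] [0.1 0.1]
sBL [599.7 155.5  41. ] [0.1 0.1]
sFR [507.5 258.   43.3] [0.2 0.2]
sBR [607.9 246.6  46.6] [0.1 0.1]
capFL [523.8 193.   81.4] [0.8 0.8]
capFR [529.5 229.4  77.9] [0.4 0.4]
catchL in img top back [563.1 181.8  82.8] [0. 0.]
catchR [570.9 229.5  78.1] [0.4 0.4]
catchL front [537.5 185.2  77.6] [0.6 0.6]
catchR front [545.1 232.8  71.9] [0.1 0.1]
```

View pics/c3.png

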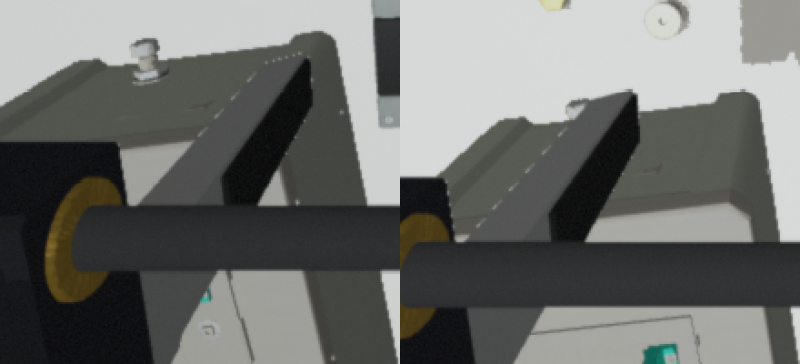

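Run:
```python
from h import *
import pickle
np.set_printoptions(precision=1,suppress=True)
P2,T2=pickle.load(open('w2.pkl','rb'))
c2=cam('wrist');c1=dict(c2);
Tw1=np.array([[-.9915,.130,0,466.74],[.130,.9915,0,228.852],[0,0,-1,300.167],[0,0,0,1]])
c1["P"]=Tw1@np.array(c2["hand_eye"]);c2["P"]=P2
for z in(100,120,140,160,180,200):
    f=lambda c,o,x:onz(c,o[0]+x[0]/1.818,o[1]+x[1]/1.818,z)
    print(z,f(c1,(60,240),(285,165)),f(c1,(60,240),(300,205)),f(c1,(60,240),(330,330)),f(c2,(100,220),(755,215)),f(c2,(100,220),(768,242)),f(c2,(100,220),(735,190)))
c=cam("top")
print([onz(c,281,239,z) for z in(60,100)],onz(c2,257+0,270,60))
print(tri(ray(cam("top"),281,240),ray(c1,60+147/1.818,240+47/1.818)))
# tray by threshold in top
```

```text
100 [597.1  89.1 100. ] [629.8  93.3 100. ] [739.   94.7 100. ] [627.3 390.5 100. ] [650.4 400.3 100. ] [605.6 376.2 100. ]
120 [586.4  97.  120. ] [617.4 100.9 120. ] [720.8 102.2 120. ] [613.4 378.5 120. ] [635.3 387.8 120. ] [592.9 364.9 120. ]
140 [575.7 104.8 140. ] [605.  108.6 140. ] [702.7 109.8 140. ] [599.5 366.5 140. ] [620.2 375.3 140. ] [580.2 353.7 140. ]
160 [565.  112.7 160. ] [592.6 116.2 160. ] [684.5 117.4 160. ] [585.7 354.5 160. ] [605.2 362.8 160. ] [567.5 342.5 160. ]
180 [554.3 120.6 180. ] [580.1 123.9 180. ] [666.3 125.  180. ] [571.8 342.5 180. ] [590.1 350.3 180. ] [554.8 331.2 180. ]
200 [543.6 128.5 200. ] [567.7 131.5 200. ] [648.2 132.6 200. ] [558.  330.6 200. ] [575.  337.8 200. ] [542.1 320.  200. ]
[array([517.8, -17.5,  60. ]), array([513. , -19.7, 100. ])] [506.5  68.8  60. ]
(array([516. , -16.8,  43.8]), [np.float64(1.0108495213409123), np.float64(1.0108495213408646)])
```

Run:
```python
from h import *
import pickle
np.set_printoptions(precision=1,suppress=True)
P2,T2=pickle.load(open('w2.pkl','rb'))
c2=cam('wrist');c2["P"]=P2
for z in(100,120,140,160,180,200):
    f=lambda c,o,x:onz(c,o[0]+x[0]/1.818,o[1]+x[1]/1.818,z)
    print(z,f(c2,(100,220),(355,215)),f(c2,(100,220),(368,242)),f(c2,(100,220),(335,190)))
# tray
c=cam("top");g=cv2.cvtColor(c["pixels"],cv2.COLOR_RGB2GRAY)[225:290,340:400];cv2.imwrite("pics/tr.png",cv2.resize(c["pixels"][225:290,340:400],None,fx=8,fy=8,interpolation=3)[:,:,::-1])
m=(g<190).astype(np.uint8);n,l,s,k=cv2.connectedComponentsWithStats(m)
for i in range(1,n):
    if s[i,4]>40: 
        pts=np.argwhere(l==i)[:,::-1]+[340,225];r=cv2.minAreaRect(pts.astype(np.float32));print(s[i],r)
        W=np.array([onz(c,*q,12)[:2] for q in cv2.boxPoints(r)]);print(W,W.mean(0),np.linalg.norm(np.diff(W,axis=0),axis=1))
```

```text
100 [590.9 110.5 100. ] [613.5 116.7 100. ] [569.7  99.5 100. ]
120 [578.9 113.3 120. ] [600.4 119.1 120. ] [558.9 102.8 120. ]
140 [567. 116. 140.] [587.2 121.5 140. ] [548.  106.1 140. ]
160 [555.  118.7 160. ] [574.1 123.9 160. ] [537.2 109.4 160. ]
180 [543.1 121.5 180. ] [561.  126.3 180. ] [526.4 112.7 180. ]
200 [531.2 124.2 200. ] [547.9 128.7 200. ] [515.5 116.1 200. ]
[ 12   9  35  45 222] ((368.717529296875, 255.78555297851562), (43.863800048828125, 33.60166931152344), 87.39744567871094)
[[ 531.5 -210.3]
 [ 533.7 -304. ]
 [ 411.5 -305.1]
 [ 409.2 -212.3]] [ 471.5 -257.9] [ 93.6 122.2  92.8]
```

The bath deck is about 180 mm high with its left edge at y≈121–125. A vertical gripper on the catches would therefore hit it, so I'll tilt the tool back towards the robot there. The bottle grip is at z=140, so the body clears and it can be taken straight down at (561,205).

```bash
python3 inch.py '-20 12 10 0 0 0;-45 26 25 0 0 0;-75 43 45 0 0 0;-105 62 65 0 0 0;-116 68 70 0 0 0;-116 68 70 0 0 0;-116 68 70 0 0 0;-116 68 70 0 0 0'
python3 inch.py '0 0 15 0 0 0;0 0 35 0 0 0;0 0 55 0 0 0;0 0 75 0 0 0;0 0 92 0 0 0;0 0 103 0 0 0;0 0 109 0 0 0;0 0 109 0 0 0;0 0 109 0 0 0;0 0 109 0 0 0'
python3 -c "
from h import *
cam('wrist','pics/w3.png');print(T().round(2))"
```

```text
t: 3.08
ee_pos: [560.5, 203.1, 230.6]
tool_rot: [0.207, 3.135, -0.0]
contact_force: [-0.2, -0.7, 0.2]
finger_gap: 94.1
gripper_force: 0.0
t: 3.92
ee_pos: [561.4, 203.5, 122.4]
tool_rot: [0.207, 3.133, 0.001]
contact_force: [0.7, -0.0, -0.9]
finger_gap: 94.3
gripper_force: 0.0
[[-9.9000e-01  1.3000e-01  0.0000e+00  5.6139e+02]
 [ 1.3000e-01  9.9000e-01  0.0000e+00  2.0350e+02]
 [-0.0000e+00  0.0000e+00 -1.0000e+00  1.2236e+02]
 [ 0.0000e+00  0.0000e+00  0.0000e+00  1.0000e+00]]
```

View pics/w3.png

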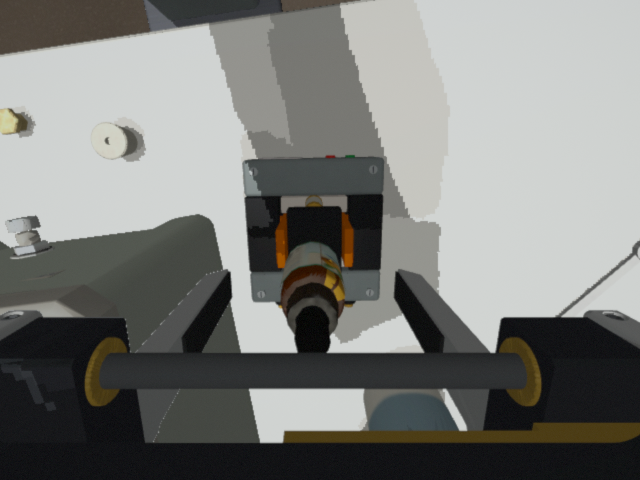

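The bottle is centred at column 313, midway between the fingertips (231 and 395). The unit is visible at (243–383, 158–300). Closing the fingers.

```bash
python3 inch.py '0 0 0 0 0 0;0 0 0 0 0 0;0 0 0 0 0 0;0 0 0 0 0 0;0 0 0 0 0 0;0 0 0 0 0 0;0 0 0 0 0 0;0 0 0 0 0 0;0 0 0 0 0 0;0 0 0 0 0 0' 20 8
python3 inch.py '0 0 0 0 0 0;0 0 0 0 0 0;0 0 0 0 0 0;0 0 0 0 0 0'
python3 inch.py '0 0 -2 0 0 0;0 0 -6 0 0 0;0 0 -14 0 0 0;0 0 -24 0 0 0;0 0 -36 0 0 0;0 0 -48 0 0 0;0 0 -60 0 0 0;0 0 -70 0 0 0;0 0 -70 0 0 0'
```

```text
t: 4.8
ee_pos: [560.9, 203.3, 121.3]
tool_rot: [0.207, 3.135, -0.0]
contact_force: [0.3, 0.5, -1.1]
finger_gap: 31.6
gripper_force: 8.0
t: 5.13
ee_pos: [560.8, 203.4, 121.2]
tool_rot: [-0.207, -3.135, 0.0]
contact_force: [0.0, -0.2, -0.6]
finger_gap: 32.2
gripper_force: 8.0
t: 5.88
ee_pos: [561.8, 203.7, 194.0]
tool_rot: [0.207, 3.132, 0.002]
contact_force: [0.7, 0.6, -0.6]
finger_gap: 31.6
gripper_force: 8.0
```

```bash
python3 inch.py '10 0 0 0 0 0;30 0 0 0 0 0;55 0 0 0 0 0;80 0 0 0 0 0;105 0 0 0 0 0;130 0 0 0 0 0;150 0 0 0 0 0;160 0 0 0 0 0;160 0 0 0 0 0'
python3 inch.py '0 -15 0 0 0 0;0 -40 0 0 0 0;0 -70 0 0 0 0;0 -100 0 0 0 0;0 -130 0 0 0 0;0 -160 0 0 0 0;0 -190 0 0 0 0;0 -220 0 0 0 0;0 -245 0 0 0 0;0 -260 0 0 0 0'
python3 inch.py '0 -15 0 0 0 0;0 -40 0 0 0 0;-4 -70 0 0 0 0;-10 -100 0 0 0 0;-20 -130 0 0 0 0;-35 -160 0 0 0 0;-45 -190 0 0 0 0;-55 -210 0 0 0 0;-55 -220 0 0 0 0;-55 -220 0 0 0 0'
python3 inch.py '0 0 0 0 0 0;0 0 0 0 0 0;0 0 0 0 0 0'
python3 -c "
from h import *
c=cam('wrist','pics/w4.png');print(T().round(3),proj(c,(471,-258,17)))"
```

```text
t: 6.63
ee_pos: [400.2, 224.7, 191.0]
tool_rot: [-0.204, -3.134, 0.0]
contact_force: [0.8, 1.3, -0.7]
finger_gap: 31.7
gripper_force: 8.0
t: 7.47
ee_pos: [367.7, -36.8, 191.2]
tool_rot: [0.212, 3.134, -0.0]
contact_force: [-0.3, 0.4, -0.4]
finger_gap: 31.8
gripper_force: 8.0
t: 8.3
ee_pos: [392.8, -262.1, 191.0]
tool_rot: [-0.213, -3.133, 0.003]
contact_force: [-0.9, 0.0, -1.8]
finger_gap: 31.9
gripper_force: 8.0
t: 8.55
ee_pos: [393.7, -258.1, 191.3]
tool_rot: [0.206, 3.135, 0.0]
contact_force: [0.7, 0.1, -1.0]
finger_gap: 32.1
gripper_force: 8.0
[[-9.91000e-01  1.30000e-01  0.00000e+00  3.93785e+02]
 [ 1.30000e-01  9.91000e-01  0.00000e+00 -2.58077e+02]
 [-0.00000e+00  0.00000e+00 -1.00000e+00  1.91371e+02]
 [ 0.00000e+00  0.00000e+00  0.00000e+00  1.00000e+00]] (np.float64(321.00479047989654), np.float64(287.1532963510925))
```

View pics/w4.png

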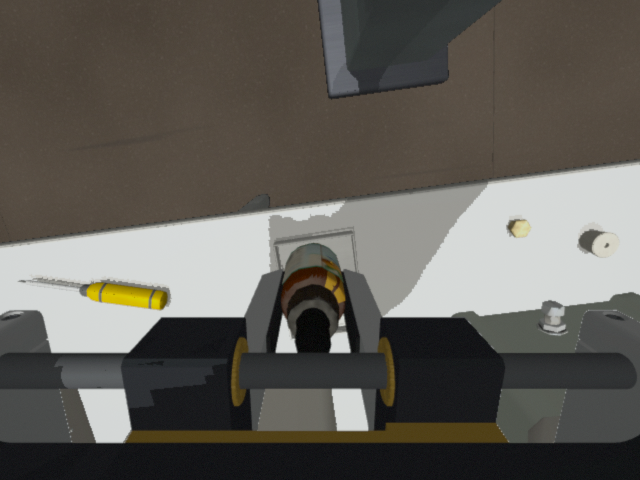

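The tray's front rim runs from about (273,243) to (355,230), behind the held bottle. I'll move over it and view again.

```bash
python3 inch.py '-10 0 0 0 0 0;-30 4 0 0 0 0;-50 7 0 0 0 0;-68 9 0 0 0 0;-74 10 0 0 0 0;-74 10 0 0 0 0;-74 10 0 0 0 0;-74 10 0 0 0 0;-74 10 0 0 0 0'
python3 - <<'E'
from h import *
c=cam('wrist','pics/w5.png');print(repr(T().round(4)),proj(c,(471,-258,17)))
a=cv2.imread('pics/w4.png')[215:350,255:375];b=c["pixels"][120:320,220:420,::-1]
cv2.imwrite('pics/c5.png',np.hstack([cv2.resize(a,(360,405),interpolation=3),cv2.resize(b,(405,405),interpolation=3)]))
E
```

```text
t: 9.35
ee_pos: [467.6, -258.6, 191.4]
tool_rot: [0.208, 3.135, 0.0]
contact_force: [0.4, 0.4, -0.8]
finger_gap: 31.8
gripper_force: 8.0
array([[-9.913000e-01,  1.320000e-01,  4.000000e-04,  4.677973e+02],
       [ 1.320000e-01,  9.913000e-01,  2.000000e-04, -2.586100e+02],
       [-4.000000e-04,  3.000000e-04, -1.000000e+00,  1.914887e+02],
       [ 0.000000e+00,  0.000000e+00,  0.000000e+00,  1.000000e+00]]) (np.float64(313.10679324689175), np.float64(224.4247018975207))
```

View pics/c5.png

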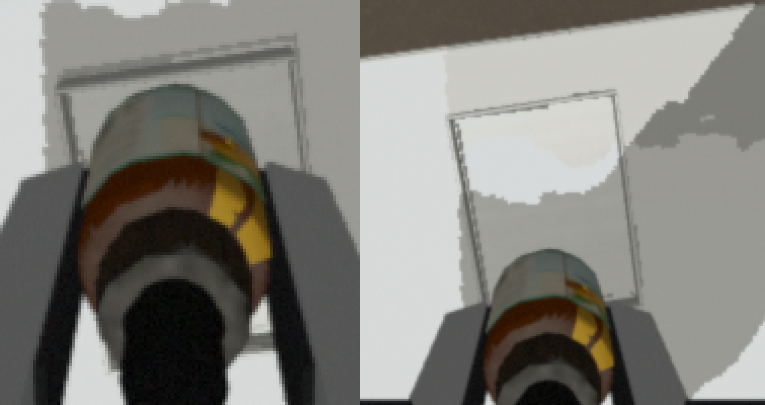

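Run:
```python
from h import *
np.set_printoptions(precision=1,suppress=True)
c2=cam('wrist');c1=dict(c2)
T4=np.array([[-.9915,.130,0,393.785],[.130,.9915,0,-258.077],[0,0,-1,191.371],[0,0,0,1]])
c1["P"]=T4@np.array(c2["hand_eye"])
def m(n,a,b):print(n,*tri(ray(c1,255+a[0]/3,215+a[1]/3),ray(c2,220+(b[0]-360)/2.025,120+b[1]/2.025)))
m("FL",(57,76),(449,119));m("FR",(297,40),(616,92))
for n,b in(("FL",(449,119)),("FR",(616,92)),("BR",(637,299))):print(n,onz(c2,220+(b[0]-360)/2.025,120+b[1]/2.025,17))
```

```text
FL [ 417.7 -307.8  -16.8] [np.float64(0.10310052016268204), np.float64(0.10310052016279027)]
FR [ 415.3 -211.4  -16. ] [np.float64(0.8621686066804697), np.float64(0.8621686066804753)]
FL [ 415.7 -302.8   17. ]
FR [ 413.5 -215.3   17. ]
BR [ 527.1 -215.7   17. ]
```

The tray centre comes out at about (472,-259) in both the top and wrist views, and my placing point (468,-259) is well inside the tolerance. Lowering.

```bash
python3 inch.py '0 0 12 0 0 0;0 0 30 0 0 0;0 0 50 0 0 0;0 0 70 0 0 0;0 0 90 0 0 0;0 0 110 0 0 0;0 0 128 0 0 0;0 0 142 0 0 0;0 0 150 0 0 0;0 0 152 0 0 0'
python3 inch.py '0 0 0 0 0 0;0 0 1 0 0 0;0 0 2 0 0 0;0 0 2.5 0 0 0;0 0 3 0 0 0;0 0 3.5 0 0 0;0 0 4 0 0 0;0 0 4 0 0 0'
python3 -c "
from h import *
c=cam('scene');o=c['pixels'][240:360,300:460,::-1];cv2.imwrite('pics/s6.png',cv2.resize(o,None,fx=4,fy=4,interpolation=3))"
```

```text
t: 10.28
ee_pos: [467.3, -258.3, 37.7]
tool_rot: [-0.207, -3.133, -0.001]
contact_force: [-0.9, -0.2, -0.4]
finger_gap: 31.9
gripper_force: 8.0
t: 10.95
ee_pos: [468.4, -258.5, 35.3]
tool_rot: [0.207, 3.135, -0.0]
contact_force: [-0.4, 0.5, -0.7]
finger_gap: 31.5
gripper_force: 8.0
```

View pics/s6.png

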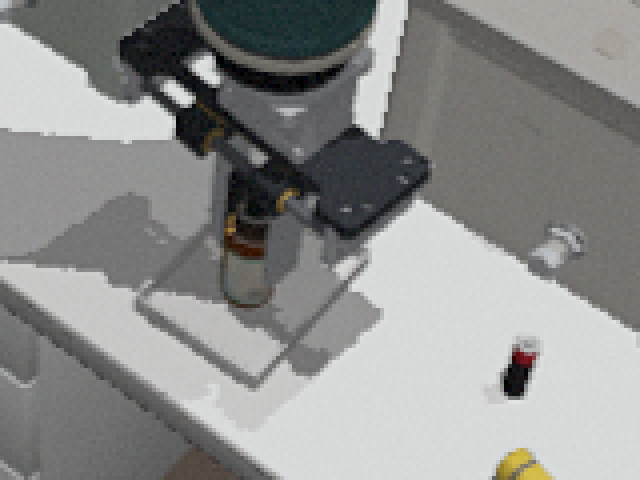

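The bottle stands upright inside the tray outline, near its middle, and there is no contact force yet. I'll go down the last few millimetres.

```bash
python3 inch.py '0 0 0.5 0 0 0;0 0 1 0 0 0;0 0 1.5 0 0 0;0 0 1.5 0 0 0;0 0 1.5 0 0 0'
python3 inch.py '0 0 0.5 0 0 0;0 0 1 0 0 0;0 0 1 0 0 0;0 0 1 0 0 0'
python3 inch.py '0 0 0.5 0 0 0;0 0 1 0 0 0;0 0 1 0 0 0;0 0 1 0 0 0'
```

```text
t: 11.42
ee_pos: [468.3, -258.6, 33.7]
tool_rot: [-0.207, -3.135, 0.0]
contact_force: [-0.0, -0.6, -0.4]
finger_gap: 31.7
gripper_force: 8.0
t: 11.75
ee_pos: [468.6, -258.6, 33.1]
tool_rot: [0.207, 3.134, -0.0]
contact_force: [-1.6, 1.0, 5.1]
finger_gap: 31.4
gripper_force: 8.0
t: 12.08
ee_pos: [468.8, -258.6, 32.3]
tool_rot: [0.207, 3.134, -0.0]
contact_force: [-0.6, 2.4, 9.2]
finger_gap: 31.6
gripper_force: 8.0
```

Contact came at TCP z≈33, as predicted. I'll ease back, release and rise.

```bash
python3 inch.py '0 0 -0.5 0 0 0;0 0 -1 0 0 0;0 0 -1.2 0 0 0;0 0 -1.2 0 0 0'
python3 inch.py '0 0 0 0 0 0;0 0 0 0 0 0;0 0 0 0 0 0;0 0 0 0 0 0;0 0 0 0 0 0;0 0 0 0 0 0;0 0 0 0 0 0;0 0 0 0 0 0;0 0 0 0 0 0;0 0 0 0 0 0' 94 5
python3 inch.py '0 0 -5 0 0 0;0 0 -15 0 0 0;0 0 -30 0 0 0;0 0 -50 0 0 0;0 0 -75 0 0 0;0 0 -100 0 0 0;0 0 -125 0 0 0;0 0 -145 0 0 0;0 0 -155 0 0 0;0 0 -155 0 0 0'
python3 -c "
from h import *
c=cam('scene');o=c['pixels'][240:360,300:460,::-1];cv2.imwrite('pics/s7.png',cv2.resize(o,None,fx=4,fy=4,interpolation=3));print(T().round(3))"
```

```text
t: 12.42
ee_pos: [468.3, -258.5, 32.9]
tool_rot: [-0.207, -3.135, 0.0]
contact_force: [0.0, 0.8, 0.3]
finger_gap: 32.1
gripper_force: 8.0
t: 13.25
ee_pos: [468.3, -258.6, 33.0]
tool_rot: [-0.207, -3.135, 0.0]
contact_force: [-0.9, -0.6, 0.1]
finger_gap: 93.1
gripper_force: 0.0
t: 14.08
ee_pos: [469.2, -259.0, 190.3]
tool_rot: [0.207, 3.131, -0.001]
contact_force: [-0.4, -0.3, -0.1]
finger_gap: 94.1
gripper_force: 0.0
[[-9.91000e-01  1.31000e-01  2.00000e-03  4.68713e+02]
 [ 1.31000e-01  9.91000e-01 -0.00000e+00 -2.58535e+02]
 [-2.00000e-03 -0.00000e+00 -1.00000e+00  1.88713e+02]
 [ 0.00000e+00  0.00000e+00  0.00000e+00  1.00000e+00]]
```

View pics/s7.png

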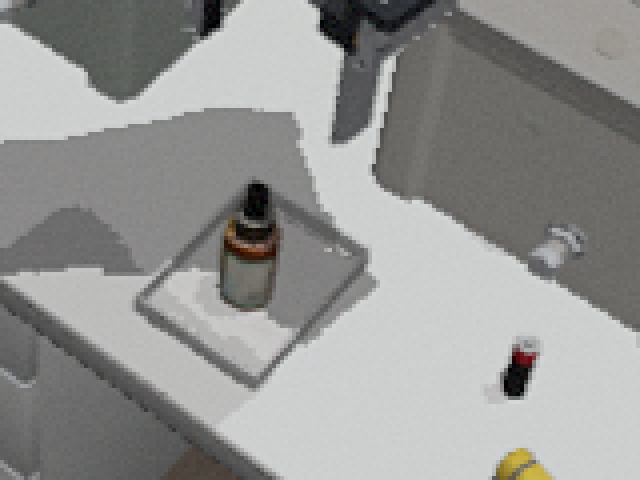

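The bottle stands released and upright in the tray; that is clear from the picture. I have now viewed eleven pictures, one over the limit, so from here I measure by masks only. Going back to the unit in front of the bath.

```bash
python3 inch.py '10 0 -10 0 0 0;30 -3 -20 0 0 0;50 -6 -30 0 0 0;65 -8 -40 0 0 0;72 -9 -50 0 0 0;72 -9 -60 0 0 0;72 -9 -70 0 0 0;72 -9 -70 0 0 0'
python3 inch.py '0 15 0 0 0 0;0 40 0 0 0 0;0 68 0 0 0 0;0 98 0 0 0 0;0 128 0 0 0 0;0 158 0 0 0 0;0 188 0 0 0 0;0 214 0 0 0 0;0 232 0 0 0 0;0 240 0 0 0 0'
python3 inch.py '0 15 0 0 0 0;0 40 0 0 0 0;0 68 0 0 0 0;0 98 0 0 0 0;0 128 0 0 0 0;0 158 0 0 0 0;0 188 0 0 0 0;0 214 0 0 0 0;0 225 0 0 0 0;0 230 0 0 0 0'
python3 inch.py '-10 0 0 0 0 0;-30 0 0 0 0 0;-50 0 0 0 0 0;-60 0 0 0 0 0;-60 0 0 0 0 0;-60 0 0 0 0 0;-60 0 0 0 0 0;-60 0 0 0 0 0;-60 0 0 0 0 0'
cat > orange.py <<'E'
from h import *
import sys
np.set_printoptions(precision=1,suppress=True)
c=cam('wrist',sys.argv[1]);np.save(sys.argv[1][:-3]+'npy',c["P"])
print(T().round(3))
h=cv2.cvtColor(c["pixels"],cv2.COLOR_RGB2HSV);m=cv2.inRange(h,(5,180,70),(22,255,255))
n,l,s,k=cv2.connectedComponentsWithStats(m)
for i in range(1,n):
    if s[i,4]>40:
        q=np.argwhere(l==i)[:,::-1].astype(np.float32);r=cv2.minAreaRect(q);print(s[i],k[i],r,onz(c,*k[i],72))
d=(c["pixels"].max(2)<75).astype(np.uint8)
u,v=map(int,proj(c,(553,206,90)));print("cap proj",u,v,c["pixels"][v,u])
E
python3 orange.py pics/w8.png
```

```text
t: 14.8
ee_pos: [396.9, -258.1, 259.2]
tool_rot: [0.206, 3.133, -0.001]
contact_force: [0.9, -0.6, 0.2]
finger_gap: 94.1
gripper_force: 0.0
t: 15.63
ee_pos: [427.7, -17.4, 257.2]
tool_rot: [-0.201, -3.134, 0.001]
contact_force: [-0.1, -0.9, -0.2]
finger_gap: 93.9
gripper_force: 0.0
t: 16.47
ee_pos: [457.7, 209.1, 257.0]
tool_rot: [-0.204, -3.134, 0.001]
contact_force: [0.4, -0.1, -0.1]
finger_gap: 94.0
gripper_force: 0.0
t: 17.22
ee_pos: [516.6, 200.2, 258.2]
tool_rot: [0.206, 3.135, 0.0]
contact_force: [1.1, 0.6, 0.9]
finger_gap: 93.9
gripper_force: 0.0
[[ -1.    0.1   0.  516.7]
 [  0.1   1.    0.  200.2]
 [ -0.    0.   -1.  258.2]
 [  0.    0.    0.    1. ]]
[298 229   7  35 221] [301.  245.9] ((301.0, 246.0), (34.0, 6.0), 90.0) [545.5 183.6  72. ]
[339 229   8  35 206] [342.  246.9] ((342.5, 246.0), (34.0, 7.0), 90.0) [552.9 229.9  72. ]
[ 90 344  13  20  69] [ 95.3 354. ] ((95.80001068115234, 352.8999938964844), (4.919349670410156, 20.57182502746582), 26.56505012512207) [651.4 -91.5  72. ]
[523 344  15  30 102] [531.2 357.5] ((531.1676635742188, 357.8205261230469), (31.006940841674805, 6.208248615264893), 67.83365631103516) [727.7 450.2  72. ]
[ 87 364   7  10  42] [ 89.8 368.2] ((89.69999694824219, 368.3999938964844), (5.375871658325195, 8.538147926330566), 18.43494987487793) [ 670.3 -104.4   72. ]
[529 382  12  23 100] [535.7 393.8] ((535.339599609375, 393.8113098144531), (7.142748832702637, 23.076574325561523), 15.945394515991211) [783.  457.9  72. ]
[ 85 388  12  17  81] [ 90.  396.2] ((90.01725769042969, 396.2069091796875), (19.03943634033203, 6.434016227722168), 66.80140686035156) [ 711.1 -116.9   72. ]
cap proj 321 254 [21 23 24]
```

```bash
python3 inch.py '-8 2 15 0 0 0;-18 5 35 0 0 0;-28 8 55 0 0 0;-35 10 75 0 0 0;-35 10 88 0 0 0;-35 10 88 0 0 0;-35 10 88 0 0 0;-35 10 88 0 0 0;-35 10 88 0 0 0'
python3 orange.py pics/w9.png | head -8
python3 - <<'E'
from h import *
np.set_printoptions(precision=1,suppress=True)
c=cam('wrist')
def views(f):
    d=dict(c);d["P"]=np.load(f+'.npy');im=cv2.imread(f+'.png');return d,im
for f in('pics/w8','pics/w9'):
    d,im=views(f)
    # unit outline: darker than bench, around unit projection
    g=cv2.cvtColor(im,cv2.COLOR_BGR2HSV);u,v=map(int,proj(d,(553,206,60)))
    m=cv2.inRange(g,(5,180,70),(22,255,255));m[:, :u-60]=0;m[:,u+60:]=0;m[v+70:]=0
    n,l,s,k=cv2.connectedComponentsWithStats(m)
    for i in range(1,n):
        if s[i,4]>80:
            for r in range(s[i,1],s[i,1]+s[i,3],max(1,s[i,3]//8)):
                xs=np.where(l[r]==i)[0];print(f,i,r,xs.min(),xs.max(),im[r,xs.min():xs.max()+1].sum(1).tolist())
E
```

```text
t: 18.02
ee_pos: [553.4, 205.6, 171.3]
tool_rot: [0.206, 3.133, 0.001]
contact_force: [1.1, 0.9, 0.6]
finger_gap: 94.1
gripper_force: 0.0
[[ -1.    0.1   0.  553.4]
 [  0.1   1.    0.  205.6]
 [ -0.    0.   -1.  171.1]
 [  0.    0.    0.    1. ]]
[280 213  11  45 360] [285.4 236.3] ((285.059814453125, 235.05540466308594), (43.92905807495117, 9.569847106933594), 87.79740142822266) [547.9 183.2  72. ]
[335 212  10  45 365] [339.5 234.8] ((339.5, 234.0), (44.0, 9.0), 90.0) [552.8 229.8  72. ]
[ 90 342  14  22  78] [ 95.9 353.2] ((96.70000457763672, 351.60003662109375), (5.366562843322754, 22.807889938354492), 26.56505012512207) [638.2 -13.6  72. ]
[522 342  14  26  80] [529.8 354.5] ((529.612060546875, 353.5948486328125), (27.311738967895508, 5.383563995361328), 66.80140686035156) [694.1 397.4  72. ]
pics/w8 2 229 301 304 [151, 149, 150, 132]
pics/w8 2 233 299 304 [166, 136, 121, 117, 119, 101]
pics/w8 2 237 299 304 [111, 119, 121, 121, 117, 106]
pics/w8 2 241 298 304 [164, 197, 198, 201, 200, 151, 109]
pics/w8 2 245 298 304 [177, 214, 216, 216, 210, 163, 114]
pics/w8 2 249 298 304 [163
[... 1076 characters left out ...]
4, 121, 101]
pics/w9 2 248 281 290 [141, 194, 215, 220, 219, 217, 215, 184, 130, 114]
pics/w9 2 253 282 288 [175, 216, 220, 217, 215, 215, 191]
pics/w9 3 212 335 337 [129, 133, 141]
pics/w9 3 217 335 341 [110, 122, 124, 123, 124, 117, 112]
pics/w9 3 222 336 342 [113, 120, 122, 120, 126, 122, 113]
pics/w9 3 227 336 344 [111, 144, 208, 221, 218, 215, 214, 205, 159]
pics/w9 3 232 336 344 [112, 143, 207, 220, 218, 214, 211, 204, 174]
pics/w9 3 237 336 344 [116, 145, 206, 218, 218, 217, 210, 202, 171]
pics/w9 3 242 335 344 [107, 121, 146, 209, 216, 218, 214, 209, 199, 168]
pics/w9 3 247 336 344 [148, 144, 208, 215, 215, 212, 210, 199, 174]
pics/w9 3 252 338 344 [209, 215, 216, 214, 210, 203, 183]
```

Run:
```python
from h import *
np.set_printoptions(precision=1,suppress=True)
c=cam('wrist');a=dict(c);a["P"]=np.load('pics/w8.npy');b=dict(c);b["P"]=np.load('pics/w9.npy')
L=tri(ray(a,300.3,251),ray(b,284.3,241.5));Rr=tri(ray(a,343,251),ray(b,341,240.7));print(L,Rr)
for d,p in((a,[(300.3,251),(343,251)]),(b,[(284.3,241.5),(341,240.7)])):
    q=[onz(d,*x,80) for x in p];print(q,(q[0]+q[1])/2,np.linalg.norm(q[0]-q[1]))
# outer edges, catch ends
print("ends b",[onz(b,x,r,80) for x,r in((284,227),(284,255.5),(341,226.5),(341,255))])
print("outer b",onz(b,280.5,240,80),onz(b,344.7,240,80))
print(robot.state()["joint_positions"])
```

```text
(array([553.3, 181.3,  67.3]), [np.float64(0.4955346352685234), np.float64(0.4955346352687)]) (array([561. , 231.1,  62. ]), [np.float64(0.05307192368942552), np.float64(0.05307192368934536)])
[array([549.1, 182.5,  80. ]), array([555.4, 230.1,  80. ])] [552.2 206.3  80. ] 48.00885586440371
[array([550.4, 182.5,  80. ]), array([556. , 230.1,  80. ])] [553.2 206.3  80. ] 47.911636534734065
ends b [array([537.9, 184.2,  80. ]), array([562.6, 180.3,  80. ]), array([543.7, 231.4,  80. ]), array([568.6, 228.7,  80. ])]
outer b [548.7 179.5  80. ] [555.8 233.2  80. ]
[-0.6  0.4  0.3  1.7 -0.1  1.   1.1]
```

The catch tops centre on (552.8, 206.3). Their outer width measures 54 mm against 53 given, and the yaw is about -0.125. I'll pitch the tool back 0.65 rad above the carrier; the body then stays in front of the bath.

```bash
python3 inch.py '-1 0 0 0 -0.06 0;-3 0 0 0 -0.15 0;-5 0 0 0 -0.25 0;-7 0 0 0 -0.35 0;-9 0 0 0 -0.45 0;-11 0.6 0 0 -0.54 0;-11 0.6 0 0 -0.62 0;-11 0.6 0 0 -0.65 0;-11 0.6 0 0 -0.65 0;-11 0.6 0 0 -0.65 0'
python3 inch.py '0 0 0 0 0 0;0 0 0 0 0 0;0 0 0 0 0 0'
python3 - <<'E'
from h import *
np.set_printoptions(precision=3,suppress=True)
t=T();print(t,robot.state()["joint_positions"])
g=np.array([552.8,206.3,70]);tc=g+19*t[:3,2];print(tc,"full",to_tool(tc),"pre +40mm",to_tool(tc+[0,0,40]))
b=t.copy();b[:3,3]=tc
for x in(-37.5,37.5):
  for y in(-88.5,88.5):print("body corner",(b@[x,y,-97,1])[:3],(b@[x,y,-200,1])[:3])
E
```

```text
t: 19.0
ee_pos: [563.3, 205.7, 169.9]
tool_rot: [0.16, 2.489, -0.056]
contact_force: [0.4, 0.9, -0.2]
finger_gap: 94.0
gripper_force: 0.0
t: 19.25
ee_pos: [564.9, 203.6, 170.4]
tool_rot: [0.167, 2.487, -0.056]
contact_force: [-0.2, 1.0, 0.6]
finger_gap: 94.2
gripper_force: 0.0
[[ -0.789   0.134   0.6   564.943]
 [  0.107   0.991  -0.08  203.56 ]
 [ -0.605   0.001  -0.796 170.403]
 [  0.      0.      0.      1.   ]] [-1.239  0.266  0.687  2.188  0.815  0.355  0.107]
[564.191 204.773  54.87 ] full [70.61   1.043 91.45 ] pre +40mm [46.413  1.063 59.598]
body corner [523.812 120.862 154.75 ] [462.059 129.139 236.769]
body corner [547.443 296.278 154.84 ] [485.689 304.555 236.858]
body corner [464.628 128.858 109.382] [402.875 137.135 191.401]
body corner [488.258 304.274 109.472] [426.505 312.551 191.49 ]
```

```bash
python3 inch.py '6 0 8 0 0 0;16 0.5 20 0 0 0;28 1 36 0 0 0;40 1 51 0 0 0;46 1 60 0 0 0;46 1 60 0 0 0;46 1 60 0 0 0;46 1 60 0 0 0'
python3 inch.py '4 0 5 0 0 0;8 0 10.5 0 0 0;12 0 16 0 0 0;16 0 21 0 0 0;20 0 26 0 0 0;24 0 32 0 0 0;24 0 32 0 0 0;24 0 32 0 0 0;24 0 32 0 0 0'
python3 - <<'E'
from h import *
np.set_printoptions(precision=3,suppress=True)
t=T();g=np.array([552.8,206.3,70]);print(t,to_tool(g+19*t[:3,2]),robot.state()["joint_positions"])
E
```

```text
t: 19.92
ee_pos: [564.6, 205.1, 95.2]
tool_rot: [0.166, 2.487, -0.055]
contact_force: [0.3, -0.4, -0.3]
finger_gap: 94.2
gripper_force: 0.0
t: 20.67
ee_pos: [564.6, 205.6, 55.3]
tool_rot: [0.165, 2.486, -0.055]
contact_force: [0.6, 0.4, 0.2]
finger_gap: 93.9
gripper_force: 0.0
[[ -0.789   0.132   0.601 564.55 ]
 [  0.105   0.991  -0.079 205.612]
 [ -0.606   0.001  -0.796  55.251]
 [  0.      0.      0.      1.   ]] [ 0.404 -0.856  0.154] [-1.102  0.518  0.547  2.238  1.67   0.195 -0.865]
```

```bash
python3 inch.py '0 -0.8 0 0 0 0;0 -0.8 0 0 0 0;0 -0.8 0 0 0 0;0 -0.8 0 0 0 0;0 -0.8 0 0 0 0;0 -0.8 0 0 0 0;0 -0.8 0 0 0 0;0 -0.8 0 0 0 0;0 -0.8 0 0 0 0;0 -0.8 0 0 0 0' 30 12
python3 inch.py '0 0 0 0 0 0;0 0 0 0 0 0;0 0 0 0 0 0;0 0 0 0 0 0' 30 20
python3 -c "
from h import *
print(T().round(2),robot.state()['joint_positions'].round(3),robot.state()['moment'].round(2))"
```

```text
t: 21.5
ee_pos: [564.1, 204.7, 54.5]
tool_rot: [0.164, 2.487, -0.055]
contact_force: [-2.5, -0.0, 4.7]
finger_gap: 38.5
gripper_force: 12.0
t: 21.83
ee_pos: [564.2, 204.6, 54.6]
tool_rot: [0.164, 2.487, -0.055]
contact_force: [-3.4, -0.0, 7.4]
finger_gap: 37.0
gripper_force: 20.0
[[-7.9000e-01  1.3000e-01  6.0000e-01  5.6417e+02]
 [ 1.0000e-01  9.9000e-01 -8.0000e-02  2.0463e+02]
 [-6.1000e-01  0.0000e+00 -8.0000e-01  5.4600e+01]
 [ 0.0000e+00  0.0000e+00  0.0000e+00  1.0000e+00]] [-1.1    0.518  0.545  2.24   1.68   0.196 -0.874] [-0.11  0.25 -0.06]
```

The gap is 38 mm (39 expected when squeezed), with no side force. Lifting straight up.

```bash
python3 inch.py '-0.6 0 -0.8 0 0 0;-1.8 0 -2.4 0 0 0;-3.6 0 -4.8 0 0 0;-6 0 -8 0 0 0;-9 0 -12 0 0 0;-12 0 -16 0 0 0;-15 0 -20 0 0 0;-18 0 -24 0 0 0;-18 0 -24 0 0 0;-18 0 -24 0 0 0'
python3 inch.py '-3 0 -4 0 0 0;-9 0 -12 0 0 0;-18 0 -24 0 0 0;-28 0 -37 0 0 0;-38 0 -50 0 0 0;-48 0 -63 0 0 0;-57 0 -75 0 0 0;-64 0 -84 0 0 0;-67 0 -88 0 0 0;-67 0 -88 0 0 0'
python3 inch.py '0 0 0 0 0 0;0 0 0 0 0 0;0 0 0 0 0 0;0 0 0 0 0 0;0 0 0 0 0 0;0 0 0 0 0 0'
python3 - <<'E'
from h import *
np.set_printoptions(precision=1,suppress=True)
c=cam('wrist','pics/w10.png');t=T();print(t)
g=t[:3,3]-19*t[:3,2];print(g)
h=cv2.cvtColor(c["pixels"],cv2.COLOR_RGB2HSV);m=cv2.inRange(h,(5,180,70),(22,255,255))
n,l,s,k=cv2.connectedComponentsWithStats(m)
for i in range(1,n):
    if s[i,4]>60: print("orange",s[i])
for q in((553,206,6+127+84),): print(proj(c,q))
# white carrier body: expected projections of upright carrier bottom vs measured, in scene camera
s=cam('scene','pics/s10.png');print([proj(s,(553,206,z)) for z in(133,175,217)])
hs=cv2.cvtColor(s["pixels"],cv2.COLOR_RGB2HSV);m=cv2.inRange(hs,(5,170,70),(22,255,255))
n,l,st,k=cv2.connectedComponentsWithStats(m)
for i in range(1,n):
    if st[i,4]>15: print("scene orange",st[i],k[i])
E
```

```text
t: 22.67
ee_pos: [563.8, 204.8, 84.4]
tool_rot: [0.164, 2.487, -0.055]
contact_force: [-0.1, -0.2, -1.7]
finger_gap: 37.2
gripper_force: 19.9
t: 23.5
ee_pos: [564.2, 204.8, 195.6]
tool_rot: [0.165, 2.486, -0.054]
contact_force: [0.1, 0.0, -1.6]
finger_gap: 36.5
gripper_force: 19.9
t: 24.0
ee_pos: [563.9, 204.8, 194.7]
tool_rot: [0.164, 2.487, -0.056]
contact_force: [-0.3, -0.1, -1.6]
finger_gap: 37.1
gripper_force: 19.9
[[ -0.8   0.1   0.6 563.9]
 [  0.1   1.   -0.1 204.7]
 [ -0.6  -0.   -0.8 194.7]
 [  0.    0.    0.    1. ]]
[552.5 206.2 209.9]
orange [300 208  24  15 225]
orange [269 225  21  65 961]
orange [335 224  22  66 991]
orange [298 269  29  20 483]
orange [ 215  423  305   19 2247]
orange [141 431  74  11 456]
(np.float64(311.21888207747094), np.float64(309.0933353050031))
[(np.float64(247.57693518165686), np.float64(173.95935376874561)), (np.float64(245.9966143810638), np.float64(161.43842292881268)), (np.float64(244.33821661662589), np.float64(148.29888587669348))]
scene orange [291 133  15   9  26] [297.5 137. ]
scene orange [245 156  11  16 104] [249.6 164.1]
```

The weight of about 1.7 N hangs in the fingers and the arm has risen 140 mm. I'll check numerically that the carrier is upright by comparing the catch-plate outlines with projected ones.

Run:
```python
from h import *
np.set_printoptions(precision=0,suppress=True)
c=cam('wrist');t=T();g=t[:3,3]-19*t[:3,2]
for tilt in(-.3,-.15,0,.15,.3):
    Rm=R.from_euler('z',-.125).as_matrix()@R.from_euler('y',tilt).as_matrix()
    o=g-Rm@[0,0,63]
    for y in(-19.5,19.5):
        q=np.array([proj(c,o+Rm@[x,y,z]) for x in(-14,14) for z in(34,74)]);print(tilt,y,q.min(0),q.max(0),end=' | ')
    print("cap top rows",[round(proj(c,o+Rm@[x,0,84])[1]) for x in(-30,30)],"bottom front row",round(proj(c,o+Rm@[-30,0,0])[1]))
p=c["pixels"]
for u in(311,318):
    col=p[180:380,u].astype(int).max(1);print(u,[ (180+i,int(col[i])) for i in range(0,200,4)])
s=cam("scene");b=s["pixels"];h=cv2.cvtColor(b,cv2.COLOR_RGB2HSV)
print("bottle proj",[proj(s,(468,-258,z)) for z in(2,30,104)])
m=cv2.inRange(h,(3,120,30),(18,255,200));m[:,:330]=0;m[:,400:]=0;m[:260]=0;m[330:]=0;print("brown",np.argwhere(m)[:,::-1].mean(0),m.astype(bool).sum())
```

```text
-0.3 -19.5 [270. 242.] [281. 331.] | -0.3 19.5 [344. 242.] [353. 331.] | cap top rows [280, 366] bottom front row 190
-0.15 -19.5 [270. 239.] [280. 329.] | -0.15 19.5 [344. 239.] [353. 329.] | cap top rows [293, 362] bottom front row 180
0 -19.5 [270. 236.] [280. 327.] | 0 19.5 [344. 236.] [353. 327.] | cap top rows [307, 356] bottom front row 172
0.15 -19.5 [270. 235.] [280. 324.] | 0.15 19.5 [344. 235.] [353. 324.] | cap top rows [320, 349] bottom front row 165
0.3 -19.5 [270. 235.] [279. 321.] | 0.3 19.5 [345. 235.] [353. 321.] | cap top rows [332, 342] bottom front row 161
311 [(180, 130), (184, 131), (188, 122), (192, 120), (196, 121), (200, 121), (204, 121), (208, 104), (212, 102), (216, 101), (220, 130), (224, 125), (228, 125), (232, 124), (236, 124), (240, 124), (244, 125), (248, 125), (252, 124), (256, 124), (260, 116), (264, 114), (268, 101), (272, 103), (276, 102), (280, 101), (284, 126), (288, 69), (292, 14), (296, 17), (300, 21), (304, 19), (308, 18), (312, 34), (316, 31), (320, 32), (324, 33), (328, 33), (332, 32), (336, 33), (340, 32), (344, 34), (348, 31), (352, 36), 
[... 175 characters left out ...]
0), (216, 100), (220, 136), (224, 114), (228, 112), (232, 113), (236, 114), (240, 113), (244, 112), (248, 112), (252, 111), (256, 112), (260, 111), (264, 111), (268, 103), (272, 101), (276, 100), (280, 96), (284, 101), (288, 70), (292, 21), (296, 18), (300, 20), (304, 18), (308, 22), (312, 34), (316, 33), (320, 35), (324, 35), (328, 36), (332, 34), (336, 31), (340, 35), (344, 34), (348, 32), (352, 33), (356, 44), (360, 49), (364, 49), (368, 52), (372, 54), (376, 53)]
bottle proj [(np.float64(360.80776459247994), np.float64(312.2221124049907)), (np.float64(361.6686107306464), np.float64(305.34075597646574)), (np.float64(364.10084497390574), np.float64(285.8981750047015))]
brown [362. 302.] 41
```

The cap top spans rows 311–354 where an upright carrier would span 307–356, so its tilt is under about 0.05 rad. The bottle is still where I placed it. Handing in.

```bash
python3 -c "
from rig import robot
print(robot.job_done())"
```

```text
the job is handed in; nothing more can be done
None
```

The bottle stands released in the tray and the carrier was lifted about 140 mm by its squeezed catches, held upright and still; the job is handed in (no verdict was returned), but I viewed 11 pictures, one over the limit of 10.

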